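# Make up two veterinary sampling kits

### The arm

A 6-joint arm with a two-finger parallel gripper is mounted at the origin on the work surface. World frame = base frame: x ahead of the robot, y to its left, z up, the work surface at z = 0. Lengths are in m, angles in rad, forces in N, time in s.
With the tool pointing down it reaches from about 0.375 to 0.9 m from the base axis. Payload 3.1 kg.
Tool frame: the origin (TCP) lies midway between the tips of the shut fingers; the grasp point (between the pads) lies robot.grip_depth behind it (robot.grip_depth is the distance from the TCP to the grasp point, in m); z points along the fingers, y is the line along which they close (so a half turn about z gives the same grasp; the last joint's range is limited). The gripper opens to 87 mm and grips with 3 to 60 N. Pads are 19 mm wide; open, the fingers measure 117 mm over their backs; the gripper's body (75 mm by 190 mm) begins 51 mm behind the grasp point.
Start: joints at [1.117, 0.527, 1.433, -0, 1.181, -0.178], TCP at [0.17, 0.601, 0.223] pointing down, gripper open.
Joint ranges: [-3.08, 3.08], [-0.75, 2.2], [0.22, 2.44], [-1.43, 4.57], [0, 2.65], [-2.85, 2.85]. Speed limits (rad/s): [2.79, 2.79, 3.14, 3.14, 3.14, 3.14].

### API

Orientations are given as a unit quaternion [x, y, z, w].
In Python, from rig import robot gives the robot as it stands.
- The arm moves only by the shell command python3 -m creep 'ROWS' [OPENING] [FORCE]. ROWS is a JSON list of rows, 1 to 20 of them, each of 4 numbers: dx, dy, dz in m, then a turn about the tool's z in rad; each row shifts and turns the commanded pose from where the row before left it, along the tool's axes as they then stand; what a row does not reach is not made up. A row lasts 1/12 s, in which the tool goes at most 0.0417 m and 0.125 rad, less where a joint would pass 70% of its speed; a pose out of reach is approached as far as the arm can. OPENING is the finger opening in m, set as the command begins (- or left out keeps the last). The fingers move at their own pace and stop on an object; FORCE is the grip in N (left out, the last holds). Time passes only in rows, so rows that do not move let the fingers close. It prints the time, the measured TCP pose, the force, the opening and the grip force at its end. Input that does not fit is refused with a message, and nothing moves.
- robot.get_obs(): the state, without advancing time (a new reading comes with each control period).
- robot.camera(name): name is "side" or "top" or "wrist"; returns a dict with "img" (420x560x3 uint8, red, green, blue), "fx", "fy", "cx", "cy" (pixels), "xyz" and "attitude" of the camera in the world. Camera axes: x right, y down, z forward; pixel columns grow to the right and rows downward; lengths in m; the calibration is good to about 2 mm. The wrist camera is an equidistant fisheye: a pixel r from the principal point sees the ray r / f radians off the axis. A picture is of the moment at which its call begins. There is no depth.
- robot.hand_in(): hands the job in; it is judged then, once.
The state is a dict: "time": time; "q": joint angles; "joint_velocities": joint speeds; "joint_torque": joint torques, N m; "position": TCP position; "tool_rot": TCP orientation; "ft_force": force on the tool from outside, world axes, zero at the start; "moment": the same for the moment, N m; "grip_width": finger opening in m; "grip_force": force on a finger pad.
Only numpy, scipy, OpenCV 4.12 (cv2) and the standard library are available. Lean on these libraries where they do the work, as an engineer would, in place of code of your own. Each camera call takes 0.05 s, during which the arm holds its last target. There are 200 camera calls.

### The job

Make up the two sampling kits from the stock on the grey mat: the purple-capped tube and the cream slide box go in the blue tray; the red-capped tube, the yellow-lidded specimen pot and the orange-lidded test-strip canister go in the green tray. Everything must rest on its tray's floor, tubes and slide box lying flat, pot and canister upright, nothing on top of anything else or propped on a rim; set things down, do not drop them. Leave the spare green-capped tube, the clear tube rack and the steel bowl where they are.

Things in the scene. Friction and masses are not known exactly. Their poses are not given: they have to be found in the camera images.
- purple_tube: clear blood tube with white label lying on its side, 100 mm long, 25 g: purple cap (24 mm long) at one end, purple collar (8 mm) at the other, both 18 mm square so that it does not roll; the round part between is 15 mm in diameter, 68 mm long, its middle 8 mm from the origin towards the collar. Origin on the axis at mid-length, 9 mm above what it lies on; x runs towards the cap
- red_tube: clear blood tube with white label lying on its side, 100 mm long, 25 g: red cap (24 mm long) at one end, red collar (8 mm) at the other, both 18 mm square so that it does not roll; the round part between is 15 mm in diameter, 68 mm long, its middle 8 mm from the origin towards the collar. Origin on the axis at mid-length, 9 mm above what it lies on; x runs towards the cap
- slide_box: cream plastic microscope-slide mailer lying flat, 85 mm long (its x), 32 mm wide (its y), 12 mm thick, about 30 g. Origin at its centre, 6 mm above what it lies on
- pot: white specimen pot with a yellow screw lid, standing upright: 55 mm high, the lid (top 13 mm) 44 mm in diameter, the pot below it 38 to 40 mm in diameter, about 40 g. Origin at the centre of its underside, z up
- canister: white test-strip canister with a grey band and an orange lid, standing upright: 60 mm high, the lid (top 14 mm) 36 mm in diameter, the can below it 34 mm in diameter, about 40 g. Origin at the centre of its underside, z up
- blue_tray: blue plastic kit tray, rectangular, open at the top, fixed firmly on the counter: 200 mm along its x, 150 mm along its y, 25 mm high, walls and floor 4 mm thick (clear inside 192 x 142 mm). Origin at the centre of its underside, on the counter; its floor is 4 mm above it; z up
- green_tray: green plastic kit tray, rectangular, open at the top, fixed firmly on the counter: 200 mm along its x, 150 mm along its y, 25 mm high, walls and floor 4 mm thick (clear inside 192 x 142 mm). Origin at the centre of its underside, on the counter; its floor is 4 mm above it; z up
- spare_tube: bystander: spare blood tube among the stock, the same as the others (100 mm long, 18 mm square ends) but with a green cap and green collar. Origin on the axis at mid-length, 9 mm above the counter; x runs towards the cap
- rack: bystander: clear, whitish acrylic tube rack with ten holes, 70 (x) x 160 (y) x 60 mm high, with steel forceps standing in it to about 150 mm, loose, beyond the stock. Origin at the centre of its underside
- bowl: bystander: round steel bowl, 120 mm across the rim, 45 mm high, loose, beyond the stock. Origin at the centre of its underside
Mind the look-alikes: they are no part of the job. What is shaped like the purple_tube but pink is not meant. What is shaped like the pot but brown or pink is not meant.

How it is judged:
By the outcome, as a careful person would: the job done as asked, in the order asked, and still so for the second after the job is handed in, with the robot touching nothing.
It also fails if it takes over 131 s, if anything falls off the work surface, if the arm or the gripper's body presses on something with over 40 N, if the wrist force passes 120 N, or if a joint passes its speed limit or range.

## Working session

There is one attempt and no reset: what is moved stays moved. The work goes in short steps, Python scripts to look and compute and a shell command to move; the robot and the scene stay as the last step left them, time stands still between calls to the robot, and variables do not carry over. Pictures are saved under pics/ and viewed, at most 14 in all, crops included, and the job is handed in when it is done.

```bash
mkdir -p pics; ls
python3 - <<'E'
from rig import robot
import cv2
for n in("top","side"):
    c=robot.camera(n); cv2.imwrite(f"pics/{n}0.png",c["img"][:,:,::-1]); print(n,{k:c[k] for k in c if k!="img"})
o=robot.get_obs(); print(o["position"],o["tool_rot"],o["time"],robot.grip_depth)
E
```

```text
pics
top {'fx': 483.8566519672309, 'fy': 483.8566519672309, 'cx': 280.55398886424393, 'cy': 215.07947589730858, 'xyz': array([0.43539078, 0.04990298, 1.15185897]), 'attitude': array([ 0.71129892, -0.70044923,  0.04883707, -0.03224388])}
side {'fx': 406.1133655257655, 'fy': 406.1133655257655, 'cx': 275.03894308547297, 'cy': 212.99270047272856, 'xyz': array([0.45526059, 0.61814912, 0.63999793]), 'attitude': array([-0.07408442,  0.92117536, -0.3807796 ,  0.03089264])}
[0.16984252 0.6007942  0.22165288] [ 1.37430195e-01  9.90510958e-01 -9.42074279e-04 -3.10397354e-04] 0.1 0.0187
```

View pics/top0.png

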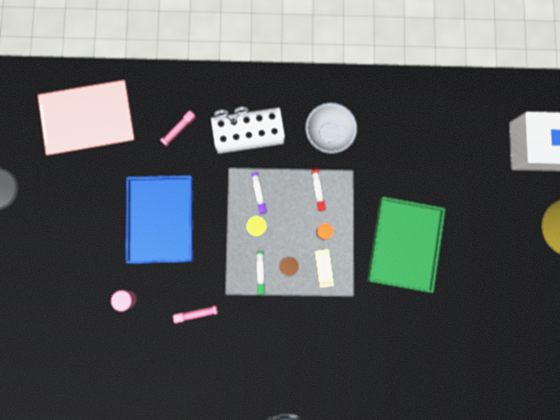

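View pics/side0.png

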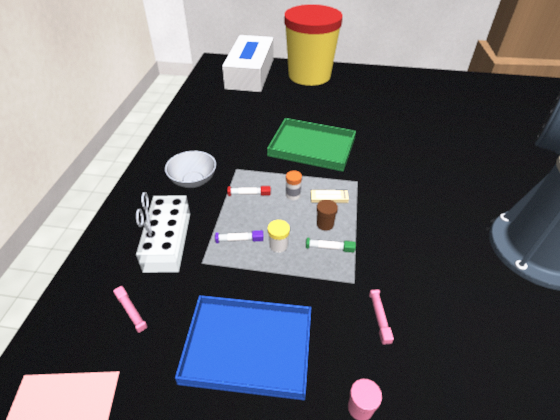

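The top view (x up, y left) shows the purple tube at (259,193), red tube (319,190), yellow pot (257,226), orange canister (325,231), cream box (324,268), blue tray (159,220) and green tray (407,245). The spare tube is at (260,272) and a brown pot look-alike at (289,266). The side view confirms these positions, with the box, pot and canister standing on the mat.

```bash
cat > h.py <<'E'
from rig import robot
import numpy as np, cv2
from scipy.spatial.transform import Rotation as R
def ray(c,uv,fish=False):
    d=(np.atleast_2d(uv)-[c["cx"],c["cy"]])/[c["fx"],c["fy"]]
    if fish:
        t=np.linalg.norm(d,axis=1,keepdims=True); v=np.c_[d*np.sinc(t/np.pi)**1,np.cos(t)]
    else: v=np.c_[d,np.ones(len(d))]
    return R.from_quat(c["attitude"]).apply(v)
def back(c,uv,z,fish=False):
    v=ray(c,uv,fish); return (c["xyz"]+v*((z-c["xyz"][2])/v[:,2])[:,None])[:,:2]
def mask(img,h,s,v):
    q=cv2.cvtColor(img,cv2.COLOR_RGB2HSV); return cv2.inRange(q,(h[0],s[0],v[0]),(h[1],s[1],v[1]))
def blobs(m,amin=15):
    n,l,st,ce=cv2.connectedComponentsWithStats(m); return [(ce[i],st[i,4],np.argwhere(l==i)[:,::-1]) for i in range(1,n) if st[i,4]>=amin]
def rect(c,px,z,fish=False):
    w=back(c,px,z,fish).astype(np.float32)*1000; (a,b,t)=cv2.minAreaRect(w)
    return np.round(a,1),np.round(b,1),round(t,1)
def plan(x,y,z,yaw=None):
    "turn first (yaw of tool y axis mod pi), then tool-axis shift"
    o=robot.get_obs(); M=R.from_quat(o["tool_rot"]).as_matrix(); cur=np.arctan2(M[1,1],M[0,1])
    best=0
    if yaw is not None:
        cs=[t for k in range(-3,4) for t in [-(yaw-cur+k*np.pi)] if abs(o["q"][5]+t)<2.8 or abs(o["q"][5]-t)<2.8]
        best=min(cs,key=abs)
    M2=M@R.from_rotvec([0,0,best]).as_matrix()
    d=M2.T@(np.array([x,y,z])-o["position"])
    print("turn %.3f shift %s  q6 %.2f t %.1f"%(best,np.round(d,4),o["q"][5],o["time"]))
E
python3 - <<'E'
from h import *
c=robot.camera("top"); im=c["img"]
def show(n,m,z,amin=12):
    for ce,a,px in blobs(m,amin): print(n,np.round(ce),a,rect(c,px,z))
show("blue",mask(im,(105,118),(150,255),(100,255)),.02,500)
show("green",mask(im,(50,75),(130,255),(60,255)),.02,500)
show("greencap",mask(im,(50,75),(130,255),(60,255)),.018,8)
show("purple",mask(im,(119,150),(90,255),(60,255)),.018,8)
show("red",mask(im,(0,4),(170,255),(100,255))|mask(im,(172,180),(150,255),(100,255)),.018,8)
show("yellow",mask(im,(25,35),(140,255),(120,255)),.055,30)
show("orange",mask(im,(7,16),(180,255),(170,255)),.06,30)
show("brown",mask(im,(3,14),(120,255),(50,160)),.055,50)
show("box",mask(im,(18,32),(15,130),(200,255)),.012,50)
show("white",mask(im,(0,180),(0,40),(190,255)),.016,50)
E
```

```text
blue [159. 219.] 5862 (array([553.3, 309.1]), array([206.7, 155. ]), 2.0)
green [407. 244.] 5719 (array([ 503.2, -273.6]), array([157. , 205.4]), 80.7)
greencap [407. 244.] 5719 (array([ 503.3, -274.2]), array([157.2, 205.8]), 80.7)
greencap [261. 288.] 46 (array([394.3,  68.2]), array([16.1, 11.6]), 1.0)
purple [254. 174.] 19 (array([664.8,  88.8]), array([ 5.9, 15.6]), 15.4)
purple [262. 208.] 69 (array([582. ,  68.7]), array([22.5, 17.2]), 15.0)
red [315. 170.] 11 (array([676.1, -56.6]), array([4.9, 9.6]), 1.1)
red [321. 206.] 45 (array([590.7, -71.4]), array([16.7, 14.3]), 1.0)
yellow [552. 227.] 670 (array([ 546.3, -598.5]), array([ 39.7, 116.5]), 87.0)
box [255. 225.] 102 (array([540.1,  81.7]), array([47.5, 47.2]), 1.0)
box [324. 269.] 283 (array([443.6, -79.5]), array([88.5, 35.8]), 8.3)
white [290.  30.] 34312 (array([1017.7,   21.4]), array([ 176.7, 1393.2]), 1.6)
white [ 85. 117.] 5033 (array([795.7, 495.9]), array([144.2, 205.6]), 11.5)
white [334. 125.] 1425 (array([ 787.8, -100.6]), array([119. , 101.9]), 45.1)
white [248. 131.] 1978 (array([773.1, 106.4]), array([ 88.4, 167.4]), 9.9)
white [541. 137.] 1575 (array([ 768.6, -611.4]), array([ 84.4, 128.7]), 87.0)
white [317. 187.] 209 (array([636.1, -62.3]), array([67.8, 18.5]), 9.7)
white [257. 190.] 198 (array([626.8,  80.3]), array([67.9, 17.4]), 13.1)
white [324. 268.] 568 (array([444.2, -78.9]), array([90.3, 36. ]), 8.6)
white [260. 269.] 219 (array([440.4,  71.5]), array([67.3, 16.3]), 1.1)
white [121. 301.] 238 (array([362.8, 388.2]), array([38.8, 36.5]), 2.8)
```

Run:
```python
from h import *
c=robot.camera("top"); im=c["img"]; s=robot.camera("side")
q=cv2.cvtColor(im,cv2.COLOR_RGB2HSV); print(q[226,257],q[231,325])
for n,p,z in(("pot",(257,226),.055),("can",(325,231),.06)):
    h=int(q[p[1],p[0],0]); m=mask(im,(h-5,h+5),(110,255),(100,255))
    for ce,a,px in blobs(m,50):
        if np.hypot(*(ce-p))<15: print(n,ce,a,rect(c,px,z),back(c,ce,z))
q=cv2.cvtColor(s["img"],cv2.COLOR_RGB2HSV)
for n,p,z in(("pot",(279,229),.055),("can",(294,177),.06)):
    h=int(q[p[1],p[0],0]); m=mask(s["img"],(max(h-5,0),h+5),(110,255),(100,255))
    for ce,a,px in blobs(m,50):
        if np.hypot(*(ce-p))<15: print("side",n,ce,a,rect(s,px,z),back(s,ce,z-.005))
m=mask(s["img"],(119,150),(90,255),(60,255))
for ce,a,px in blobs(m,15): print("side purple",ce,rect(s,px,.014))
plan(.627,.080,.12,1.806)
```

```text
[ 30 136 247] [ 16 172 246]
pot [256.04693141 225.71480144] 277 (array([536.8,  80.3]), array([41.9, 39.6]), 27.6) [[0.5367318  0.08039998]]
can [324.91111111 230.88333333] 180 (array([526.8, -76.2]), array([31.9, 32. ]), 0.9) [[ 0.5270323  -0.07603693]]
side pot [278.37223975 228.96214511] 317 (array([535.3,  84.5]), array([41.1, 47.9]), 9.2) [[0.53607092 0.08034397]]
side can [293.3248731  176.93908629] 197 (array([525.7, -70.7]), array([33.4, 48.2]), 8.1) [[ 0.52678713 -0.0763133 ]]
side purple [257.20353982 235.11504425] (array([582.1,  71.2]), array([20.8, 28. ]), 10.5)
side purple [216.45454545 237.48484848] (array([662.8,  91.3]), array([ 6.2, 25.2]), 14.9)
turn -0.511 shift [-0.323  -0.6132  0.1023]  q6 -0.18 t 0.2
```

```bash
python3 -m creep '[[0, 0, 0, -0.1022], [0, 0, 0, -0.1022], [0, 0, 0, -0.1022], [0, 0, 0, -0.1022], [0, 0, 0, -0.1022]]' 0.05 15
python3 -m creep '[[-0.017, -0.0323, 0.005, 0], [-0.017, -0.0323, 0.005, 0], [-0.017, -0.0323, 0.005, 0], [-0.017, -0.0323, 0.005, 0], [-0.017, -0.0323, 0.005, 0], [-0.017, -0.0323, 0.005, 0], [-0.017, -0.0323, 0.005, 0], [-0.017, -0.0323, 0.005, 0], [-0.017, -0.0323, 0.005, 0], [-0.017, -0.0323, 0.005, 0], [-0.017, -0.0323, 0.005, 0], [-0.017, -0.0323, 0.005, 0], [-0.017, -0.0323, 0.005, 0], [-0.017, -0.0323, 0.005, 0], [-0.017, -0.0323, 0.005, 0], [-0.017, -0.0323, 0.005, 0], [-0.017, -0.0323, 0.005, 0], [-0.017, -0.0323, 0.005, 0], [-0.017, -0.0323, 0.005, 0], [0, 0, 0, 0]]'
python3 - <<'E'
from h import *
plan(.627,.080,.1,1.806); plan(.627,.080,.003,1.806)
c=robot.camera("wrist"); cv2.imwrite("pics/w0.png",c["img"][:,:,::-1])
E
```

```text
time: 0.67
position: [0.1701, 0.6013, 0.2224]
tool_rot: [-0.12, 0.993, -0.0, -0.0]
ft_force: [0.7, -0.2, 0.1]
grip_width: 0.0617
grip_force: 0.0
time: 2.33
position: [0.6329, 0.0739, 0.1269]
tool_rot: [-0.115, 0.993, -0.002, 0.003]
ft_force: [-0.2, 0.8, -0.2]
grip_width: 0.0497
grip_force: 0.0
turn -0.005 shift [0.0044 0.0074 0.0269]  q6 -1.86 t 2.3
turn -0.005 shift [0.0049 0.0078 0.1239]  q6 -1.86 t 2.3
```

View pics/w0.png

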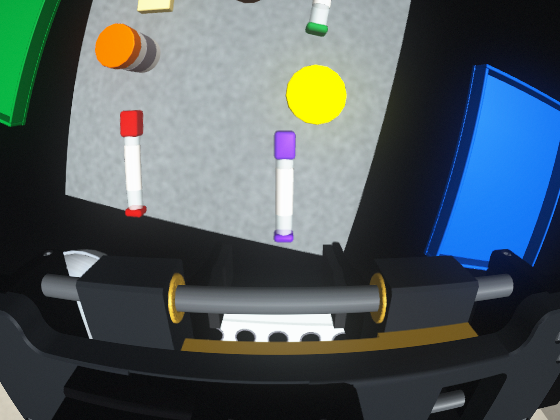

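The wrist view shows the purple tube from (285,145) to (284,238), lined up between the fingers, with nothing at the finger sites. I'll make a small correction and go down.

```bash
python3 -m creep '[[0.0024, 0.0039, 0.02, 0], [0.0024, 0.0039, 0.03, 0], [0, 0, 0.02, 0], [0, 0, 0, 0], [0, 0, 0, 0]]'
python3 - <<'E'
from h import *
plan(.627,.080,.004,1.806)
E
```

```text
time: 2.8
position: [0.6192, 0.0873, 0.0568]
tool_rot: [-0.118, 0.993, 0.0, -0.002]
ft_force: [0.0, -0.3, 0.2]
grip_width: 0.0501
grip_force: 0.0
turn 0.001 shift [-0.0061 -0.009   0.0527]  q6 -1.85 t 2.8
```

```bash
python3 -m creep '[[-0.003, -0.0045, 0.01, 0], [-0.003, -0.0045, 0.01, 0], [0, 0, 0, 0], [0, 0, 0, 0], [0, 0, 0, 0], [0, 0, 0, 0]]'
python3 - <<'E'
from h import *
plan(.627,.080,.004,1.806)
E
```

```text
time: 3.3
position: [0.629, 0.0789, 0.038]
tool_rot: [-0.117, 0.993, -0.0, 0.0]
ft_force: [0.4, -0.7, 0.7]
grip_width: 0.0501
grip_force: 0.0
turn -0.000 shift [0.0017 0.0015 0.034 ]  q6 -1.86 t 3.3
```

```bash
python3 -m creep '[[0.001, 0.001, 0.01, 0], [0, 0, 0.01, 0], [0, 0, 0.007, 0], [0, 0, 0.005, 0], [0, 0, 0.002, 0], [0, 0, 0, 0], [0, 0, 0, 0], [0, 0, 0, 0]]'
python3 -m creep '[[0, 0, 0, 0], [0, 0, 0, 0], [0, 0, 0, 0], [0, 0, 0, 0], [0, 0, 0, 0], [0, 0, 0, 0], [0, 0, 0, 0], [0, 0, 0, 0]]' 0.008 12
python3 -m creep '[[0, 0, -0.01, 0], [0, 0, -0.02, 0], [0, 0, -0.03, 0], [0, 0, -0.03, 0], [0, 0, -0.02, 0], [0, 0, 0, 0], [0, 0, 0, 0], [0, 0, 0, 0], [0, 0, 0, 0]]'
python3 - <<'E'
from h import *
t=np.radians(2); n=np.array([-np.sin(t),np.cos(t)]); p=np.array([.553,.309])+n*.032
print(p); plan(p[0],p[1],.113,np.pi/2+t)
E
```

```text
time: 3.97
position: [0.6279, 0.0797, 0.0038]
tool_rot: [-0.117, 0.993, -0.0, 0.0]
ft_force: [-0.2, 0.9, 0.9]
grip_width: 0.05
grip_force: 0.0
time: 4.63
position: [0.6276, 0.0797, 0.0036]
tool_rot: [-0.117, 0.993, -0.0, 0.0]
ft_force: [0.3, 0.1, 0.8]
grip_width: 0.0149
grip_force: 12.0
time: 5.38
position: [0.6263, 0.0798, 0.1122]
tool_rot: [-0.117, 0.993, 0.0, -0.002]
ft_force: [0.0, -0.7, -0.8]
grip_width: 0.0146
grip_force: 12.0
[0.55188322 0.34098051]
turn 0.200 shift [ 0.0652  0.2637 -0.0005]  q6 -1.86 t 5.4
```

```bash
python3 -m creep '[[0, 0, 0, 0.1], [0, 0, 0, 0.1], [0.0065, 0.0264, 0, 0], [0.0065, 0.0264, 0, 0], [0.0065, 0.0264, 0, 0], [0.0065, 0.0264, 0, 0], [0.0065, 0.0264, 0, 0], [0.0065, 0.0264, 0, 0], [0.0065, 0.0264, 0, 0], [0.0065, 0.0264, 0, 0], [0.0065, 0.0264, 0, 0], [0.0065, 0.0264, 0, 0], [0, 0, 0.02, 0], [0, 0, 0.02, 0], [0, 0, 0, 0], [0, 0, 0, 0], [0, 0, 0, 0], [0, 0, 0, 0]]'
python3 - <<'E'
from h import *
plan(.552,.341,.008,np.pi/2+np.radians(2))
c=robot.camera("side"); cv2.imwrite("pics/s1.png",c["img"][:,:,::-1])
E
```

```text
time: 6.88
position: [0.5541, 0.3411, 0.0743]
tool_rot: [-0.017, 1.0, 0.0, 0.001]
ft_force: [-0.8, -0.0, 0.1]
grip_width: 0.0149
grip_force: 12.0
turn -0.000 shift [ 0.0022 -0.      0.0663]  q6 -1.22 t 6.9
```

View pics/s1.png

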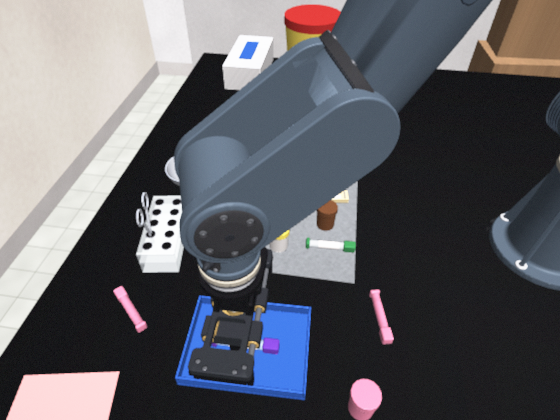

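The side view shows the purple tube held level, its cap at (271,346) over the blue tray, with the rims clear.

```bash
python3 -m creep '[[0, 0, 0.02, 0], [0, 0, 0.02, 0], [0, 0, 0.012, 0], [0, 0, 0.006, 0], [0, 0, 0.004, 0], [0, 0, 0.003, 0], [0, 0, 0, 0], [0, 0, 0, 0], [0, 0, 0, 0]]'
```

```text
time: 7.68
position: [0.5539, 0.3415, 0.0093]
tool_rot: [-0.018, 1.0, 0.0, 0.001]
ft_force: [0.6, 0.2, -0.9]
grip_width: 0.0144
grip_force: 12.0
```

```bash
python3 -m creep '[[0, 0, 0.001, 0], [0, 0, 0.0006, 0], [0, 0, 0, 0], [0, 0, 0, 0], [0, 0, 0, 0]]'; python3 -m creep '[[0, 0, 0, 0], [0, 0, 0, 0]]'
```

```text
time: 8.1
position: [0.5537, 0.3415, 0.0076]
tool_rot: [-0.018, 1.0, 0.0, 0.001]
ft_force: [0.3, 0.2, 4.3]
grip_width: 0.0144
grip_force: 12.0
time: 8.27
position: [0.5536, 0.3414, 0.0076]
tool_rot: [-0.018, 1.0, 0.0, 0.0]
ft_force: [-1.3, 0.4, 4.8]
grip_width: 0.0144
grip_force: 12.0
```

```bash
python3 -m creep '[[0, 0, 0, 0], [0, 0, 0, 0], [0, 0, 0, 0], [0, 0, 0, 0]]' 0.04
python3 -m creep '[[0, 0, -0.01, 0], [0, 0, -0.02, 0], [0, 0, -0.03, 0], [0, 0, -0.03, 0], [0, 0, -0.02, 0], [0, 0, 0, 0], [0, 0, 0, 0]]' 0.05
python3 - <<'E'
from h import *
plan(.444,-.079,.115,1.719)
E
```

```text
time: 8.6
position: [0.5529, 0.341, 0.0064]
tool_rot: [-0.018, 1.0, -0.0, -0.0]
ft_force: [0.4, 0.2, 0.1]
grip_width: 0.0337
grip_force: 0.0
time: 9.18
position: [0.5542, 0.3416, 0.119]
tool_rot: [-0.018, 1.0, 0.001, 0.002]
ft_force: [-0.9, -0.6, 0.5]
grip_width: 0.0499
grip_force: 0.0
turn -0.113 shift [ 0.1711 -0.3998  0.0031]  q6 -1.22 t 9.2
```

```bash
python3 -m creep '[[0, 0, 0, -0.113], [0.0122, -0.0286, 0, 0], [0.0122, -0.0286, 0, 0], [0.0122, -0.0286, 0, 0], [0.0122, -0.0286, 0, 0], [0.0122, -0.0286, 0, 0], [0.0122, -0.0286, 0, 0], [0.0122, -0.0286, 0, 0], [0.0122, -0.0286, 0, 0], [0.0122, -0.0286, 0, 0], [0.0122, -0.0286, 0, 0], [0.0122, -0.0286, 0, 0], [0.0122, -0.0286, 0, 0], [0.0122, -0.0286, 0, 0], [0.0122, -0.0286, 0, 0], [0, 0, 0.02, 0], [0, 0, 0.02, 0], [0, 0, 0, 0], [0, 0, 0, 0], [0, 0, 0, 0]]'
python3 -m creep '[[0, 0, 0, 0], [0, 0, 0, 0], [0, 0, 0, 0], [0, 0, 0, 0]]'
python3 - <<'E'
from h import *
plan(.444,-.079,.004,1.719)
c=robot.camera("wrist"); cv2.imwrite("pics/w1.png",c["img"][:,:,::-1])
E
```

```text
time: 10.85
position: [0.4431, -0.0796, 0.0768]
tool_rot: [-0.074, 0.997, 0.0, -0.001]
ft_force: [-0.2, -0.3, -0.2]
grip_width: 0.0501
grip_force: 0.0
time: 11.18
position: [0.4438, -0.0798, 0.0775]
tool_rot: [-0.074, 0.997, -0.0, 0.001]
ft_force: [0.9, 0.1, 0.1]
grip_width: 0.0501
grip_force: 0.0
turn 0.001 shift [-0.0002  0.0009  0.0735]  q6 -2.15 t 11.2
```

View pics/w1.png

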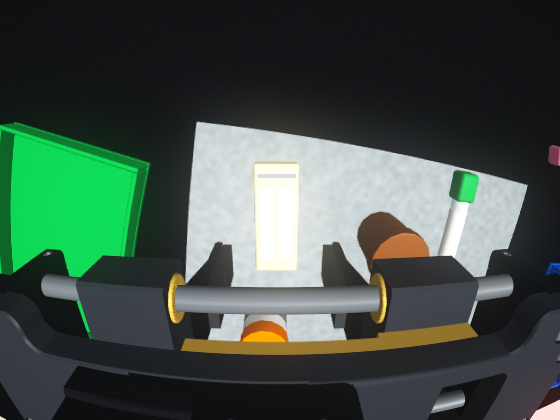

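The wrist view shows the box at columns 255–298 (centre 276), midway between the fingers (232 and 323). The brown pot at (395,240) is clear of them.

```bash
python3 -m creep '[[0, 0.001, 0.02, 0], [0, 0, 0.02, 0], [0, 0, 0.017, 0], [0, 0, 0.009, 0], [0, 0, 0.005, 0], [0, 0, 0.003, 0], [0, 0, 0, 0], [0, 0, 0, 0], [0, 0, 0, 0], [0, 0, 0, 0]]'
python3 -m creep '[[0, 0, 0, 0], [0, 0, 0, 0], [0, 0, 0, 0], [0, 0, 0, 0], [0, 0, 0, 0], [0, 0, 0, 0]]' 0.025 15
python3 -m creep '[[0, 0, -0.01, 0], [0, 0, -0.02, 0], [0, 0, -0.03, 0], [0, 0, -0.03, 0], [0, 0, -0.02, 0], [0, 0, 0, 0], [0, 0, 0, 0], [0, 0, 0, 0], [0, 0, 0, 0]]'
python3 - <<'E'
from h import *
plan(.554,.279,.113,np.pi/2+np.radians(2))
E
```

```text
time: 12.07
position: [0.4437, -0.0792, 0.0036]
tool_rot: [-0.074, 0.997, -0.0, 0.001]
ft_force: [-0.2, 0.0, -0.9]
grip_width: 0.0498
grip_force: 0.0
time: 12.57
position: [0.4434, -0.079, 0.0031]
tool_rot: [-0.074, 0.997, -0.0, 0.0]
ft_force: [-0.4, 0.5, 2.3]
grip_width: 0.0316
grip_force: 15.0
time: 13.32
position: [0.4424, -0.0786, 0.1121]
tool_rot: [-0.074, 0.997, 0.001, -0.001]
ft_force: [0.1, -0.0, -1.5]
grip_width: 0.0317
grip_force: 15.0
turn 0.113 shift [-0.124   0.3535 -0.0008]  q6 -2.14 t 13.3
```

```bash
python3 -m creep '[[0, 0, 0, 0.113], [-0.0089, 0.02525, 0, 0], [-0.0089, 0.02525, 0, 0], [-0.0089, 0.02525, 0, 0], [-0.0089, 0.02525, 0, 0], [-0.0089, 0.02525, 0, 0], [-0.0089, 0.02525, 0, 0], [-0.0089, 0.02525, 0, 0], [-0.0089, 0.02525, 0, 0], [-0.0089, 0.02525, 0, 0], [-0.0089, 0.02525, 0, 0], [-0.0089, 0.02525, 0, 0], [-0.0089, 0.02525, 0, 0], [-0.0089, 0.02525, 0, 0], [-0.0089, 0.02525, 0, 0], [0, 0, 0.02, 0], [0, 0, 0.02, 0], [0, 0, 0, 0], [0, 0, 0, 0], [0, 0, 0, 0]]'
python3 -m creep '[[0, 0, 0, 0], [0, 0, 0, 0], [0, 0, 0, 0], [0, 0, 0, 0]]'
python3 - <<'E'
from h import *
plan(.554,.279,.0075,np.pi/2+np.radians(2))
c=robot.camera("wrist"); cv2.imwrite("pics/w2.png",c["img"][:,:,::-1])
E
```

```text
time: 14.98
position: [0.5552, 0.2783, 0.0724]
tool_rot: [-0.017, 1.0, -0.0, -0.001]
ft_force: [0.6, -0.5, 0.2]
grip_width: 0.0319
grip_force: 15.0
time: 15.32
position: [0.5559, 0.2786, 0.0738]
tool_rot: [-0.017, 1.0, 0.0, 0.001]
ft_force: [-0.6, 0.4, -0.6]
grip_width: 0.0316
grip_force: 15.0
turn -0.000 shift [0.0019 0.0005 0.0663]  q6 -1.32 t 15.3
```

View pics/w2.png

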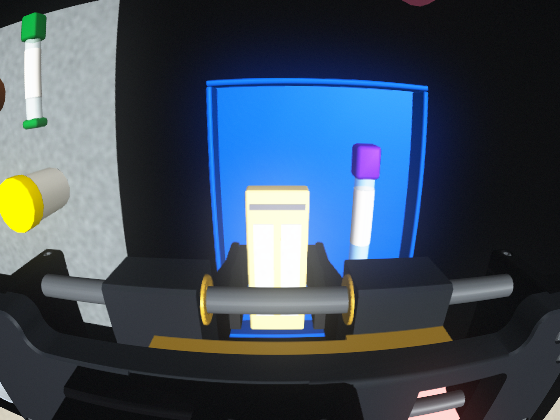

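The box is held level at (277,255), inside the tray walls and clear of the purple tube at (365,200), which lies flat.

```bash
python3 -m creep '[[0, 0, 0.02, 0], [0, 0, 0.02, 0], [0, 0, 0.012, 0], [0, 0, 0.006, 0], [0, 0, 0.004, 0], [0, 0, 0.003, 0], [0, 0, 0, 0], [0, 0, 0, 0], [0, 0, 0, 0]]'; python3 -m creep '[[0, 0, 0.001, 0], [0, 0, 0.0008, 0], [0, 0, 0, 0], [0, 0, 0, 0], [0, 0, 0, 0]]'
```

```text
time: 16.12
position: [0.556, 0.2789, 0.0087]
tool_rot: [-0.018, 1.0, 0.0, 0.001]
ft_force: [0.2, 0.1, 0.6]
grip_width: 0.0317
grip_force: 15.0
time: 16.53
position: [0.5559, 0.2788, 0.0071]
tool_rot: [-0.018, 1.0, 0.0, 0.001]
ft_force: [-1.3, -0.5, 6.1]
grip_width: 0.0316
grip_force: 15.0
```

```bash
python3 -m creep '[[0, 0, 0, 0], [0, 0, 0, 0], [0, 0, 0, 0], [0, 0, 0, 0]]' 0.042
python3 -m creep '[[0, 0, -0.01, 0], [0, 0, -0.02, 0], [0, 0, -0.03, 0], [0, 0, -0.03, 0], [0, 0, -0.02, 0], [0, 0, 0, 0], [0, 0, 0, 0], [0, 0, 0, 0]]'
python3 - <<'E'
from h import *
plan(.636,-.063,.115,1.742)
E
```

```text
time: 16.87
position: [0.5552, 0.2786, 0.0059]
tool_rot: [-0.018, 1.0, -0.0, -0.0]
ft_force: [0.1, -0.4, -0.5]
grip_width: 0.041
grip_force: 0.0
time: 17.53
position: [0.5547, 0.2784, 0.1159]
tool_rot: [-0.018, 1.0, -0.0, -0.001]
ft_force: [-0.7, 0.7, -0.6]
grip_width: 0.0418
grip_force: 0.0
turn -0.136 shift [-0.0219 -0.3503  0.0009]  q6 -1.32 t 17.5
```

```bash
python3 -m creep '[[0, 0, 0, -0.068], [0, 0, 0, -0.068], [-0.0018, -0.0292, 0, 0], [-0.0018, -0.0292, 0, 0], [-0.0018, -0.0292, 0, 0], [-0.0018, -0.0292, 0, 0], [-0.0018, -0.0292, 0, 0], [-0.0018, -0.0292, 0, 0], [-0.0018, -0.0292, 0, 0], [-0.0018, -0.0292, 0, 0], [-0.0018, -0.0292, 0, 0], [-0.0018, -0.0292, 0, 0], [-0.0018, -0.0292, 0, 0], [-0.0018, -0.0292, 0, 0], [0, 0, 0.02, 0], [0, 0, 0.02, 0], [0, 0, 0, 0], [0, 0, 0, 0], [0, 0, 0, 0]]' 0.05
python3 -m creep '[[0, 0, 0, 0], [0, 0, 0, 0], [0, 0, 0, 0], [0, 0, 0, 0]]'
python3 - <<'E'
from h import *
plan(.636,-.063,.004,1.742)
c=robot.camera("wrist"); cv2.imwrite("pics/w3.png",c["img"][:,:,::-1])
E
```

```text
time: 19.12
position: [0.636, -0.0625, 0.0757]
tool_rot: [-0.086, 0.996, 0.0, -0.001]
ft_force: [-0.7, 1.4, 0.3]
grip_width: 0.0499
grip_force: 0.0
time: 19.45
position: [0.6368, -0.0627, 0.077]
tool_rot: [-0.086, 0.996, -0.0, 0.001]
ft_force: [-0.9, 0.2, -0.1]
grip_width: 0.0501
grip_force: 0.0
turn 0.001 shift [ 0.0009 -0.0001  0.073 ]  q6 -2.02 t 19.4
```

View pics/w3.png

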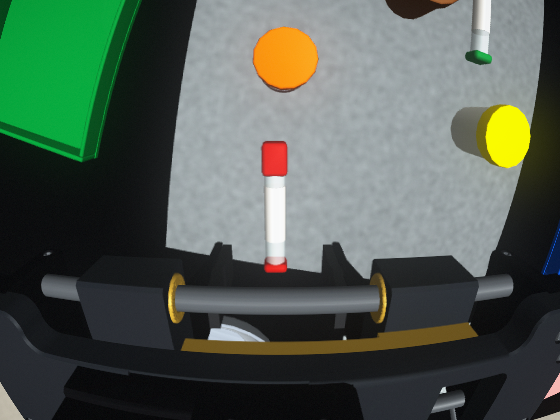

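The red tube runs from (274,145) to (275,268), centred between the fingers; the bowl rim is behind and clear.

```bash
python3 -m creep '[[0.001, 0, 0.02, 0], [0, 0, 0.02, 0], [0, 0, 0.016, 0], [0, 0, 0.009, 0], [0, 0, 0.005, 0], [0, 0, 0.003, 0], [0, 0, 0, 0], [0, 0, 0, 0], [0, 0, 0, 0], [0, 0, 0, 0]]'
python3 -m creep '[[0, 0, 0, 0], [0, 0, 0, 0], [0, 0, 0, 0], [0, 0, 0, 0], [0, 0, 0, 0], [0, 0, 0, 0], [0, 0, 0, 0], [0, 0, 0, 0]]' 0.008 12
python3 -m creep '[[0, 0, -0.01, 0], [0, 0, -0.02, 0], [0, 0, -0.03, 0], [0, 0, -0.03, 0], [0, 0, -0.02, 0], [0, 0, 0, 0], [0, 0, 0, 0], [0, 0, 0, 0], [0, 0, 0, 0]]'
python3 - <<'E'
from h import *
plan(.517,-.236,.113,1.408)
E
```

```text
time: 20.33
position: [0.636, -0.0633, 0.0041]
tool_rot: [-0.086, 0.996, -0.0, 0.001]
ft_force: [-0.2, 0.4, 1.2]
grip_width: 0.0499
grip_force: 0.0
time: 21.0
position: [0.6354, -0.0631, 0.0031]
tool_rot: [-0.086, 0.996, -0.0, 0.0]
ft_force: [0.0, -0.1, -0.1]
grip_width: 0.0144
grip_force: 12.0
time: 21.75
position: [0.6342, -0.0628, 0.1118]
tool_rot: [-0.085, 0.996, 0.001, -0.001]
ft_force: [-0.1, -0.3, -0.5]
grip_width: 0.0142
grip_force: 12.0
turn 0.334 shift [ 0.0875 -0.1899 -0.001 ]  q6 -2.02 t 21.8
```

```bash
python3 -m creep '[[0, 0, 0, 0.1113], [0, 0, 0, 0.1113], [0, 0, 0, 0.1114], [0.0109, -0.0237, 0, 0], [0.0109, -0.0237, 0, 0], [0.0109, -0.0237, 0, 0], [0.0109, -0.0237, 0, 0], [0.0109, -0.0237, 0, 0], [0.0109, -0.0237, 0, 0], [0.0109, -0.0237, 0, 0], [0.0109, -0.0237, 0, 0], [0, 0, 0.02, 0], [0, 0, 0.02, 0], [0, 0, 0, 0], [0, 0, 0, 0], [0, 0, 0, 0], [0, 0, 0, 0], [0, 0, 0, 0]]'
python3 - <<'E'
from h import *
plan(.517,-.236,.0075,1.408)
c=robot.camera("wrist"); cv2.imwrite("pics/w4.png",c["img"][:,:,::-1])
E
```

```text
time: 23.25
position: [0.5194, -0.2361, 0.074]
tool_rot: [0.081, 0.997, -0.0, 0.001]
ft_force: [0.2, 0.7, -0.7]
grip_width: 0.0142
grip_force: 12.0
turn 0.001 shift [ 0.0025 -0.0002  0.0665]  q6 -2.03 t 23.2
```

View pics/w4.png

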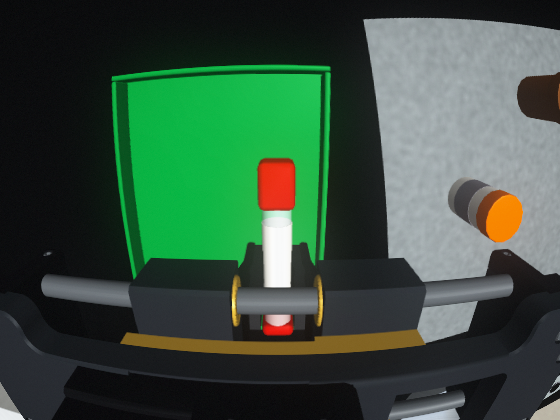

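The red tube is held straight at (277,245), inside the tray's right wall at (322,…) and parallel to it. I'll shift 4 mm inward, then lower.

```bash
python3 -m creep '[[0.001, -0.004, 0.02, 0], [0, 0, 0.02, 0], [0, 0, 0.012, 0], [0, 0, 0.006, 0], [0, 0, 0.004, 0], [0, 0, 0.003, 0], [0, 0, 0, 0], [0, 0, 0, 0], [0, 0, 0, 0]]'; python3 -m creep '[[0, 0, 0.001, 0], [0, 0, 0.0008, 0], [0, 0, 0, 0], [0, 0, 0, 0], [0, 0, 0, 0]]'
```

```text
time: 24.05
position: [0.5174, -0.2401, 0.0088]
tool_rot: [0.081, 0.997, -0.0, 0.001]
ft_force: [-0.9, 0.5, 0.1]
grip_width: 0.0148
grip_force: 12.0
time: 24.47
position: [0.5173, -0.2401, 0.007]
tool_rot: [0.081, 0.997, -0.0, 0.0]
ft_force: [-0.5, 0.8, 6.6]
grip_width: 0.0142
grip_force: 12.0
```

```bash
python3 -m creep '[[0, 0, 0, 0], [0, 0, 0, 0], [0, 0, 0, 0]]' 0.023
python3 -m creep '[[0, 0, -0.01, 0], [0, 0, -0.02, 0], [0, 0, -0.03, 0], [0, 0, -0.03, 0], [0, 0, -0.03, 0], [0, 0, 0, 0], [0, 0, 0, 0], [0, 0, 0, 0]]'
python3 - <<'E'
from h import *
plan(.5365,.0805,.125)
E
```

```text
time: 24.72
position: [0.5168, -0.2398, 0.0061]
tool_rot: [0.081, 0.997, 0.0, -0.0]
ft_force: [-1.1, -0.4, 0.1]
grip_width: 0.0214
grip_force: 0.0
time: 25.38
position: [0.5165, -0.2395, 0.1264]
tool_rot: [0.081, 0.997, 0.0, -0.0]
ft_force: [-0.9, -0.4, -0.0]
grip_width: 0.0235
grip_force: 0.0
turn 0.000 shift [0.0322 0.319  0.0015]  q6 -2.04 t 25.4
```

```bash
python3 -m creep '[[0.0027, 0.0266, 0, 0], [0.0027, 0.0266, 0, 0], [0.0027, 0.0266, 0, 0], [0.0027, 0.0266, 0, 0], [0.0027, 0.0266, 0, 0], [0.0027, 0.0266, 0, 0], [0.0027, 0.0266, 0, 0], [0.0027, 0.0266, 0, 0], [0.0027, 0.0266, 0, 0], [0.0027, 0.0266, 0, 0], [0.0027, 0.0266, 0, 0], [0.0027, 0.0266, 0, 0], [0, 0, 0.015, 0], [0, 0, 0.015, 0], [0, 0, 0, 0], [0, 0, 0, 0], [0, 0, 0, 0], [0, 0, 0, 0], [0, 0, 0, 0], [0, 0, 0, 0]]' 0.064
python3 - <<'E'
from h import *
plan(.5365,.0805,.03)
c=robot.camera("wrist"); cv2.imwrite("pics/w5.png",c["img"][:,:,::-1])
E
```

```text
time: 27.05
position: [0.5372, 0.08, 0.0969]
tool_rot: [0.082, 0.997, 0.0, 0.001]
ft_force: [-0.2, 1.2, -0.2]
grip_width: 0.064
grip_force: 0.0
turn 0.000 shift [0.0008 0.0003 0.0669]  q6 -1.47 t 27.1
```

View pics/w5.png

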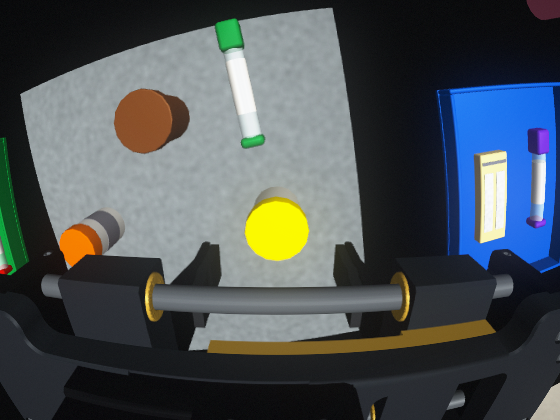

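The yellow lid is at (277,230), midway between the fingers. In the blue tray, the box and purple tube both lie flat.

```bash
python3 -m creep '[[0.001, 0, 0.02, 0], [0, 0, 0.02, 0], [0, 0, 0.014, 0], [0, 0, 0.008, 0], [0, 0, 0.005, 0], [0, 0, 0, 0], [0, 0, 0, 0], [0, 0, 0, 0], [0, 0, 0, 0]]'
python3 -m creep '[[0, 0, 0, 0], [0, 0, 0, 0], [0, 0, 0, 0], [0, 0, 0, 0], [0, 0, 0, 0], [0, 0, 0, 0], [0, 0, 0, 0]]' 0.035 12
python3 -m creep '[[0, 0, -0.01, 0], [0, 0, -0.02, 0], [0, 0, -0.03, 0], [0, 0, -0.03, 0], [0, 0, -0.02, 0], [0, 0, 0, 0], [0, 0, 0, 0], [0, 0, 0, 0], [0, 0, 0, 0]]'
python3 - <<'E'
from h import *
plan(.543,-.309,.14)
E
```

```text
time: 27.85
position: [0.5364, 0.0805, 0.0302]
tool_rot: [0.081, 0.997, 0.0, 0.001]
ft_force: [-1.1, 0.2, -0.4]
grip_width: 0.0642
grip_force: 0.0
time: 28.43
position: [0.5359, 0.0805, 0.0295]
tool_rot: [0.081, 0.997, -0.0, 0.0]
ft_force: [-0.0, 0.1, 1.0]
grip_width: 0.0432
grip_force: 12.0
time: 29.18
position: [0.5345, 0.0806, 0.1381]
tool_rot: [0.081, 0.997, -0.0, -0.002]
ft_force: [-0.4, -0.3, -0.7]
grip_width: 0.0437
grip_force: 12.0
turn 0.000 shift [-0.0715 -0.3831 -0.0019]  q6 -1.47 t 29.2
```

```bash
python3 -m creep '[[-0.0048, -0.0255, 0, 0], [-0.0048, -0.0255, 0, 0], [-0.0048, -0.0255, 0, 0], [-0.0048, -0.0255, 0, 0], [-0.0048, -0.0255, 0, 0], [-0.0048, -0.0255, 0, 0], [-0.0048, -0.0255, 0, 0], [-0.0048, -0.0255, 0, 0], [-0.0048, -0.0255, 0, 0], [-0.0048, -0.0255, 0, 0], [-0.0048, -0.0255, 0, 0], [-0.0048, -0.0255, 0, 0], [-0.0048, -0.0255, 0, 0], [-0.0048, -0.0255, 0, 0], [-0.0048, -0.0255, 0, 0], [0, 0, 0.02, 0], [0, 0, 0.02, 0], [0, 0, 0, 0], [0, 0, 0, 0], [0, 0, 0, 0]]'
python3 -m creep '[[0, 0, 0, 0], [0, 0, 0, 0], [0, 0, 0, 0], [0, 0, 0, 0]]'
python3 - <<'E'
from h import *
plan(.543,-.309,.034)
c=robot.camera("wrist"); cv2.imwrite("pics/w6.png",c["img"][:,:,::-1])
E
```

```text
time: 30.85
position: [0.5447, -0.3082, 0.0989]
tool_rot: [0.081, 0.997, 0.0, -0.0]
ft_force: [-0.2, 0.1, -0.3]
grip_width: 0.0435
grip_force: 12.0
time: 31.18
position: [0.5452, -0.3086, 0.1002]
tool_rot: [0.081, 0.997, -0.0, 0.001]
ft_force: [-0.3, 0.4, -0.6]
grip_width: 0.0437
grip_force: 12.0
turn 0.000 shift [ 0.0022 -0.0007  0.0662]  q6 -2.10 t 31.2
```

View pics/w6.png

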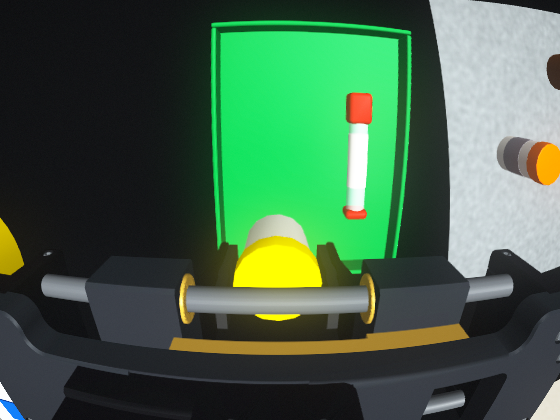

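The red tube lies flat at (358,155) and the pot hangs upright at (277,260) over free floor. Lowering it.

```bash
python3 -m creep '[[0.002, 0, 0.02, 0], [0, 0, 0.02, 0], [0, 0, 0.012, 0], [0, 0, 0.006, 0], [0, 0, 0.004, 0], [0, 0, 0.0025, 0], [0, 0, 0, 0], [0, 0, 0, 0], [0, 0, 0, 0]]'; python3 -m creep '[[0, 0, 0.001, 0], [0, 0, 0.0006, 0], [0, 0, 0, 0], [0, 0, 0, 0], [0, 0, 0, 0]]'
```

```text
time: 31.98
position: [0.5434, -0.3086, 0.0356]
tool_rot: [0.081, 0.997, -0.0, 0.001]
ft_force: [-0.0, -0.3, -1.4]
grip_width: 0.0433
grip_force: 12.0
time: 32.4
position: [0.543, -0.3084, 0.0335]
tool_rot: [0.081, 0.997, -0.0, 0.0]
ft_force: [0.1, 0.0, 0.6]
grip_width: 0.0434
grip_force: 12.0
```

```bash
python3 -m creep '[[0, 0, 0.0006, 0], [0, 0, 0, 0], [0, 0, 0, 0], [0, 0, 0, 0]]'
```

```text
time: 32.73
position: [0.5432, -0.3085, 0.0335]
tool_rot: [0.081, 0.997, -0.0, 0.0]
ft_force: [-0.9, -0.1, 5.5]
grip_width: 0.0434
grip_force: 12.0
```

```bash
python3 -m creep '[[0, 0, 0, 0], [0, 0, 0, 0], [0, 0, 0, 0], [0, 0, 0, 0]]' 0.06
python3 -m creep '[[0, 0, -0.01, 0], [0, 0, -0.02, 0], [0, 0, -0.03, 0], [0, 0, -0.03, 0], [0, 0, 0, 0], [0, 0, 0, 0], [0, 0, 0, 0]]'
python3 - <<'E'
from h import *
plan(.527,-.0765,.125)
E
```

```text
time: 33.07
position: [0.5426, -0.308, 0.0322]
tool_rot: [0.081, 0.997, 0.0, -0.0]
ft_force: [-0.1, 1.5, -0.1]
grip_width: 0.0579
grip_force: 0.0
time: 33.65
position: [0.5424, -0.3079, 0.1227]
tool_rot: [0.081, 0.997, 0.0, -0.0]
ft_force: [-0.3, 1.3, -0.3]
grip_width: 0.06
grip_force: 0.0
turn 0.000 shift [ 0.0527  0.2258 -0.0022]  q6 -2.10 t 33.6
```

```bash
python3 -m creep '[[0.0053, 0.0226, 0, 0], [0.0053, 0.0226, 0, 0], [0.0053, 0.0226, 0, 0], [0.0053, 0.0226, 0, 0], [0.0053, 0.0226, 0, 0], [0.0053, 0.0226, 0, 0], [0.0053, 0.0226, 0, 0], [0.0053, 0.0226, 0, 0], [0.0053, 0.0226, 0, 0], [0.0053, 0.0226, 0, 0], [0, 0, 0.015, 0], [0, 0, 0.01, 0], [0, 0, 0, 0], [0, 0, 0, 0], [0, 0, 0, 0], [0, 0, 0, 0], [0, 0, 0, 0], [0, 0, 0, 0]]'
python3 - <<'E'
from h import *
plan(.527,-.0765,.033)
c=robot.camera("wrist"); cv2.imwrite("pics/w7.png",c["img"][:,:,::-1])
E
```

```text
time: 35.15
position: [0.5275, -0.0772, 0.098]
tool_rot: [0.082, 0.997, -0.0, 0.0]
ft_force: [0.7, 0.3, 0.8]
grip_width: 0.06
grip_force: 0.0
turn 0.000 shift [0.0006 0.0006 0.065 ]  q6 -1.76 t 35.1
```

View pics/w7.png

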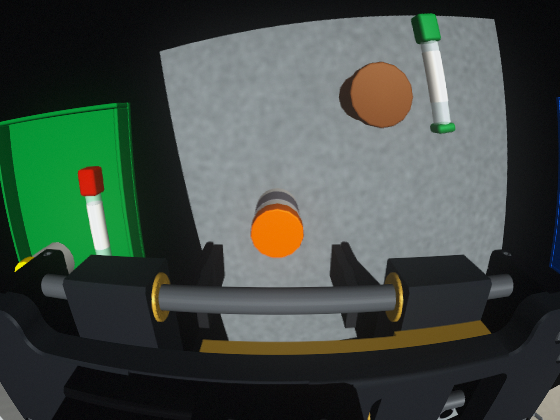

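The orange lid is at (277,231), centred between the fingers.

```bash
python3 -m creep '[[0, 0, 0.02, 0], [0, 0, 0.02, 0], [0, 0, 0.013, 0], [0, 0, 0.007, 0], [0, 0, 0.005, 0], [0, 0, 0, 0], [0, 0, 0, 0], [0, 0, 0, 0], [0, 0, 0, 0]]'
python3 -m creep '[[0, 0, 0, 0], [0, 0, 0, 0], [0, 0, 0, 0], [0, 0, 0, 0], [0, 0, 0, 0], [0, 0, 0, 0], [0, 0, 0, 0]]' 0.028 12
python3 -m creep '[[0, 0, -0.01, 0], [0, 0, -0.02, 0], [0, 0, -0.03, 0], [0, 0, -0.03, 0], [0, 0, -0.02, 0], [0, 0, 0, 0], [0, 0, 0, 0], [0, 0, 0, 0], [0, 0, 0, 0]]'
python3 - <<'E'
from h import *
plan(.454,-.294,.14)
E
```

```text
time: 35.95
position: [0.5278, -0.0768, 0.0334]
tool_rot: [0.081, 0.997, -0.0, 0.001]
ft_force: [0.6, 0.2, -0.7]
grip_width: 0.06
grip_force: 0.0
time: 36.53
position: [0.5272, -0.0767, 0.0327]
tool_rot: [0.081, 0.997, -0.0, 0.0]
ft_force: [-0.1, 0.1, 0.5]
grip_width: 0.0355
grip_force: 12.0
time: 37.28
position: [0.526, -0.0762, 0.1415]
tool_rot: [0.081, 0.997, 0.0, -0.001]
ft_force: [0.3, 0.1, -1.3]
grip_width: 0.0351
grip_force: 12.0
turn 0.000 shift [ 0.0357 -0.2266  0.0014]  q6 -1.76 t 37.3
```

```bash
python3 -m creep '[[0.0036, -0.0227, 0, 0], [0.0036, -0.0227, 0, 0], [0.0036, -0.0227, 0, 0], [0.0036, -0.0227, 0, 0], [0.0036, -0.0227, 0, 0], [0.0036, -0.0227, 0, 0], [0.0036, -0.0227, 0, 0], [0.0036, -0.0227, 0, 0], [0.0036, -0.0227, 0, 0], [0.0036, -0.0227, 0, 0], [0, 0, 0.02, 0], [0, 0, 0.015, 0], [0, 0, 0, 0], [0, 0, 0, 0], [0, 0, 0, 0], [0, 0, 0, 0], [0, 0, 0, 0], [0, 0, 0, 0]]'
python3 - <<'E'
from h import *
plan(.454,-.294,.0375)
c=robot.camera("wrist"); cv2.imwrite("pics/w8.png",c["img"][:,:,::-1])
E
```

```text
time: 38.78
position: [0.4553, -0.2949, 0.1084]
tool_rot: [0.081, 0.997, -0.0, 0.001]
ft_force: [-0.6, 1.1, -0.3]
grip_width: 0.0351
grip_force: 12.0
turn 0.000 shift [0.0015 0.0007 0.0709]  q6 -2.19 t 38.8
```

View pics/w8.png

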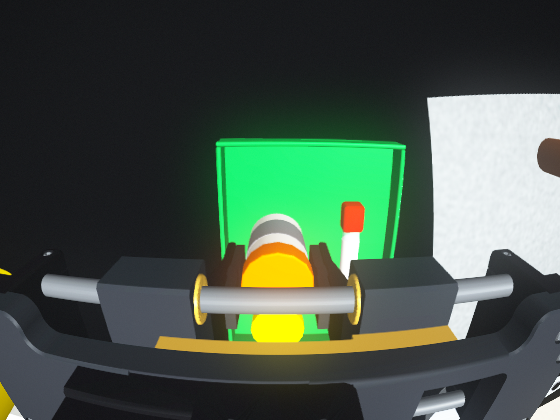

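The canister hangs upright at (277,250) over free floor, with the pot behind at (277,325) and the tube to the right at (350,235).

```bash
python3 -m creep '[[0.001, 0, 0.02, 0], [0, 0, 0.02, 0], [0, 0, 0.014, 0], [0, 0, 0.008, 0], [0, 0, 0.005, 0], [0, 0, 0.003, 0], [0, 0, 0, 0], [0, 0, 0, 0], [0, 0, 0, 0]]'; python3 -m creep '[[0, 0, 0.001, 0], [0, 0, 0.0008, 0], [0, 0, 0, 0], [0, 0, 0, 0], [0, 0, 0, 0]]'
```

```text
time: 39.58
position: [0.4543, -0.2951, 0.0384]
tool_rot: [0.081, 0.997, -0.001, 0.001]
ft_force: [-0.3, -0.3, 0.5]
grip_width: 0.0353
grip_force: 12.0
time: 40.0
position: [0.4543, -0.2951, 0.0366]
tool_rot: [0.081, 0.997, -0.001, 0.001]
ft_force: [0.1, 0.0, 5.4]
grip_width: 0.0354
grip_force: 12.0
```

```bash
python3 -m creep '[[0, 0, 0, 0], [0, 0, 0, 0], [0, 0, 0, 0], [0, 0, 0, 0]]' 0.055
python3 -m creep '[[0, 0, -0.01, 0], [0, 0, -0.02, 0], [0, 0, -0.03, 0], [0, 0, -0.03, 0], [0, 0, -0.03, 0], [0, 0, -0.03, 0], [0, 0.03, 0, 0], [0, 0.03, 0, 0], [0, 0.03, 0, 0], [0, 0.03, 0, 0], [0, 0.03, 0, 0], [0, 0.03, 0, 0], [0, 0.03, 0, 0], [0, 0.03, 0, 0], [0, 0, 0, 0], [0, 0, 0, 0], [0, 0, 0, 0], [0, 0, 0, 0], [0, 0, 0, 0]]'
python3 - <<'E'
from h import *
a=robot.camera("top")["img"];b=robot.camera("side")["img"]
a=cv2.resize(a[100:320,80:470],(780,440)); cv2.imwrite("pics/f1.png",a[:,:,::-1]); cv2.imwrite("pics/f2.png",b[:,:,::-1])
E
```

```text
time: 40.33
position: [0.4537, -0.2944, 0.0356]
tool_rot: [0.081, 0.997, 0.0, -0.0]
ft_force: [-0.2, -0.7, -0.4]
grip_width: 0.0517
grip_force: 0.0
time: 41.92
position: [0.4928, -0.0589, 0.186]
tool_rot: [0.082, 0.997, -0.0, 0.0]
ft_force: [-0.5, -0.5, -0.4]
grip_width: 0.0553
grip_force: 0.0
```

View pics/f1.png

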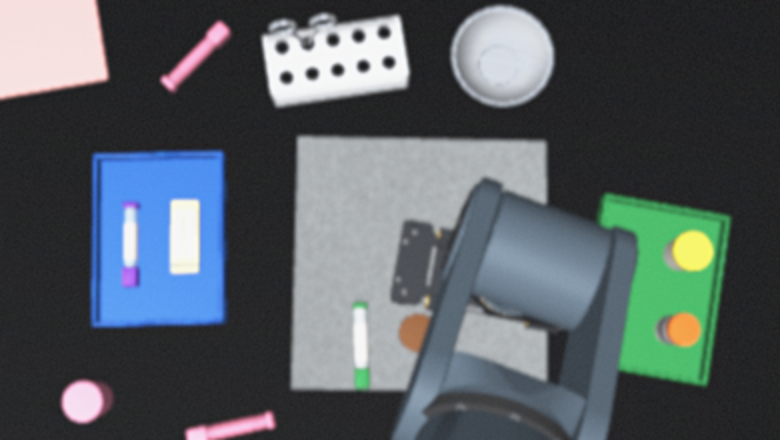

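View pics/f2.png

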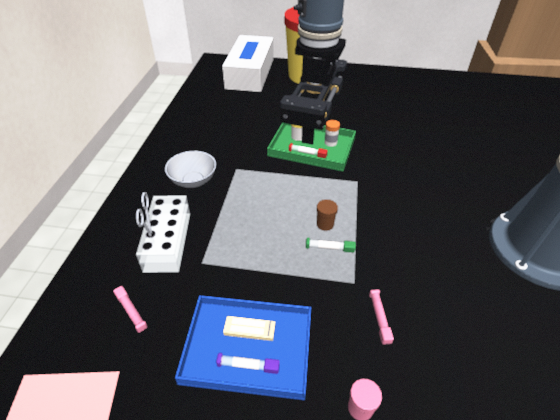

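All five items are in place. In the top crop, the purple tube is at (130,245) and the box at (185,237) in the blue tray, with the pot at (692,250) and canister at (683,330) in the green tray. The side view shows the red tube flat at (308,151), and the spare tube, rack and bowl where they were.

```bash
python3 -c "
from rig import robot; print(robot.hand_in())"
```

```text
the job is handed in; nothing more can be done
None
```

Both kits are made up and the job is handed in at about 42 s of the 131 s allowed: all five items were set down on their tray floors, in the order you listed them. The verdict was not shown to me.

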